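# Wake and tare the bench scale

## Task

The bench scale must be zeroed with the figurine standing on its pan. With the fingertips, gently press the white key all the way down to wake the scale and let it come back up, then press the green key all the way down to tare it, let it come back up and withdraw. Do not touch the red and blue keys or the figurine, do not pick up anything, and leave all the other things where they are.

Things in the scene. Friction and masses are not known exactly. Their poses are not given: they have to be found in the camera images.
- scale: black bench scale, fixed, 300 (its x) by 250 (its y) mm, flat top 50 mm above the table; origin: centre of its underside. The end towards the robot carries the key row along its y at x = -115 mm, keys at y = -72, -24, 24, 72. Behind it a grey display 2 mm proud at x = -62, and a steel pan 170 by 220 mm centred at x = 55, top 62 mm above the table
- key_white_base: white key of the scale (wakes the scale): round white cap, 24 mm diameter, on a fixed grey bezel of 32 mm diameter, 4 mm thick. Its flat top is 16 mm above this origin when up, 10 mm when fully down (66 and 60 mm above the table). Origin: centre of the bezel's underside, on the scale's top. Four keys in a row, 48 mm apart; the order of colours varies
- key_white (a joint): travel of the white key in m: 0 up, 0.006 fully down; a spring brings it back up; it moves straight down, starts to move at about 1.2 N and is fully down at 4 N
- key_green_base: green key of the scale (tares the scale): round green cap, 24 mm diameter, on a fixed grey bezel of 32 mm diameter, 4 mm thick. Its flat top is 16 mm above this origin when up, 10 mm when fully down (66 and 60 mm above the table). Origin: centre of the bezel's underside, on the scale's top. Four keys in a row, 48 mm apart; the order of colours varies
- key_green (a joint): travel of the green key in m: 0 up, 0.006 fully down; a spring brings it back up; it moves straight down, starts to move at about 1.2 N and is fully down at 4 N
- key_red_base: red key of the scale (not to be touched): round red cap, 24 mm diameter, on a fixed grey bezel of 32 mm diameter, 4 mm thick. Its flat top is 16 mm above this origin when up, 10 mm when fully down (66 and 60 mm above the table). Origin: centre of the bezel's underside, on the scale's top. Four keys in a row, 48 mm apart; the order of colours varies
- key_red (a joint): travel of the red key in m: 0 up, 0.006 fully down; a spring brings it back up; it moves straight down, starts to move at about 1.2 N and is fully down at 4 N
- key_blue_base: blue key of the scale (not to be touched): round blue cap, 24 mm diameter, on a fixed grey bezel of 32 mm diameter, 4 mm thick. Its flat top is 16 mm above this origin when up, 10 mm when fully down (66 and 60 mm above the table). Origin: centre of the bezel's underside, on the scale's top. Four keys in a row, 48 mm apart; the order of colours varies
- key_blue (a joint): travel of the blue key in m: 0 up, 0.006 fully down; a spring brings it back up; it moves straight down, starts to move at about 1.2 N and is fully down at 4 N
- gnome_scale: ivory gnome figurine with a pointed hat and a copper bobble, 50 mm across the foot, 100 mm tall, loose, standing on the scale's pan; origin: centre of its underside. Leave alone
- gnome_sheet: ivory gnome figurine with a pointed hat and a copper bobble, 50 mm across the foot, 100 mm tall, loose, standing on a white paper sheet far to the left; origin: centre of its underside. Leave alone
- jar_green: jar of pale green powder, 52 mm diameter, 87 mm to the rim, with its round white flip cap standing open to 129 mm, loose, left of the scale; origin: centre of its underside. Leave alone
- jar_pink: closed jar of pink powder, 52 mm diameter, 93 mm tall, white cap, loose, right of the scale; origin: centre of its underside. Leave alone
- beaker: open steel cup, 80 mm diameter, 85 mm tall, loose, far right; origin: centre of its underside. Leave alone
- cutter: aluminium ring cutter, 70 mm diameter, 35 mm tall, loose, far right; origin: centre of its underside. Leave alone
- spatula: spatula lying flat, loose, far right; origin: under its middle. Leave alone

How it is judged (in metres and radians):
On the way, in this order (a step that is already met when the one before it is completed fails the run):
1. the white key is pressed down (past 4.5 mm of its 6 mm) by the fingers, the green key being up (value of joint key_white above 0.0045 m and value of joint key_green below 0.0015 m and contact force between the fingers and key_white_base above 0.5 N), for 0.1 s.
2. then the green key is pressed down (past 4.5 mm of its 6 mm) by the fingers, the white key having come back up (value of joint key_green above 0.0045 m and value of joint key_white below 0.0015 m and contact force between the fingers and key_green_base above 0.5 N), for 0.1 s.
At the end, for the whole second after the job is handed in: all four keys are up (within 1.5 mm), the figurine stands upright and still on the pan, and it and every other loose thing is within 15 mm of where it was (value of joint each of key_white, key_green, key_red, key_blue below 0.0015 m and distance of each of gnome_scale, gnome_sheet, jar_green, jar_pink, beaker, cutter, spatula from where it was at the start of the episode below 0.015 m and angle between gnome_scale's own z axis and vertical below 0.1 rad and linear speed of gnome_scale below 0.02 m/s); the robot touches nothing.
It fails at once if the red or the blue key is touched (over 0.5 N) or goes down (over 1.5 mm) (contact force between any of the fingers, the arm and key_red_base above 0.5 N or contact force between any of the fingers, the arm and key_blue_base above 0.5 N or value of joint any of key_red, key_blue above 0.0015 m).
It fails at once if the robot touches the figurine on the pan (over 0.5 N) (contact force between any of the fingers, the arm and gnome_scale above 0.5 N).
It fails at once if the white key, the green key or the scale is pushed harder than 25 N (contact force between any of the fingers, the arm and key_white_base above 25 N or contact force between any of the fingers, the arm and key_green_base above 25 N or contact force between any of the fingers, the arm and scale above 25 N).
It fails at once if a loose thing is lifted, carried or shifted by more than 15 mm (distance of any of gnome_scale, gnome_sheet, jar_green, jar_pink, beaker, cutter, spatula from where it was at the start of the episode above 0.015 m).
It also fails if it takes over 38 s, if anything falls off the work surface, if the arm or the gripper's body presses on something with over 40 N, if the wrist force passes 120 N, or if a joint passes its speed limit or range.

## Robot

A 6-joint arm with a two-finger parallel gripper is mounted at the origin on the work surface. World frame = base frame: x ahead of the robot, y to its left, z up, the work surface at z = 0. Lengths are in m, angles in degrees, forces in N, time in s.
With the tool pointing down it reaches from about 0.35 to 0.725 m from the base axis. Payload 4.3 kg.
Tool frame: the origin (TCP) lies on the centre line of the jaws, within the pads' length; the fingertips stand 8 mm ahead of it and the grasp point (between the pads) lies 11 mm behind it; z points along the fingers, y is the line along which they close (so a half turn about z gives the same grasp; the last joint's range is limited). The gripper opens to 85 mm and grips with 20 to 120 N. Pads are 22 mm wide; open, the fingers measure 114 mm over their backs; the gripper's body (76 mm by 85 mm) begins 54 mm behind the grasp point. The pads swing forward as they close: fully open they stand 13 mm farther back than shut.
Start: joints at [-75.705, 21.618, 4.641, 73.018, 0, 83.68], TCP at [0.202, -0.538, 0.239] pointing down, gripper open.
Joint ranges: [-156.06, 156.06], [-48.1, 94.91], [-58.44, 69.94], [-101.28, 121.22], [-78.64, 73.56], [-180, 180]. Speed limits (degrees/s): [147.25, 147.25, 180, 180, 180, 180].

## Interface

Orientations are given as [roll, pitch, yaw] about the fixed x, y, z axes, in that order (R = Rz(yaw) Ry(pitch) Rx(roll)).
In Python, from workcell import sense, read_camera, camera_info, job_done gives the robot as it stands. The module is installed in compiled form; this text tells all that it offers.
- The arm moves only by the tool drive_tool, never from a script. Its argument "deltas" is a list of rows, each a list of 7 numbers: the turn, a rotation vector about the tool's x, y, z in rad, then the shift along the tool's x, y, z in mm, then the closure, from -1 (fully open) to 1 (shut). In form: [[ax, ay, az, x, y, z, gripper], ...]. A call has 1 to 8 rows; each row shifts and turns the commanded pose from where the row before left it, along the tool's axes as they then stand; what a row does not reach is not made up. A row lasts 1/12 s, in which the tool goes at most 41.7 mm and 7.16 degrees, less where a joint would pass 70% of its speed; a pose out of reach is approached as far as the arm can. A call with a gripper value outside its range is refused whole. The fingers move at their own pace and stop on an object; "squeeze" is the grip in N (left out, the last holds). Time passes only in rows, so rows that do not move let the fingers close. It gives the time, the measured TCP pose, the force, the opening and the grip force at its end, in the units of the state.
- sense(): the state, without advancing time (a new reading comes with each control period).
- read_camera(name): name is "scene" or "top" or "wrist"; returns (picture, depth): 384x512x3 uint8, red, green, blue; 384x512 float32, m along the optical axis (not along the pixel's ray), 0 where there is no reading.
- camera_info(name): a dict with "fov_y" (degrees; the focal length in pixels is half the picture's height over the tangent of half this angle, whatever the lens; pixels are square), "cx", "cy" (the principal point, pixels), "dist_coeffs" ([k1, k2, p1, p2, k3] as OpenCV has them; the pictures are not rectified), "rvec" (rotation vector, rad) and "tvec" (3), from world to camera coordinates, as OpenCV has them. Camera axes: x right, y down, z forward; pixel columns grow to the right and rows downward; lengths in m; the calibration is good to about 2 mm. A picture is of the moment at which its call begins: read the wrist's pose just before it. camera_info takes no time and is no camera call; for the wrist camera it gives the pose at the moment of the call.
- job_done(): hands the job in; it is judged then, once.
The state is a dict: "t": time; "joint_positions": joint angles; "qvel": joint speeds; "joint_torque": joint torques, N m; "position": TCP position; "tcp_rot": TCP orientation; "contact_force": force on the tool from outside, world axes, zero at the start; "wrist_torque": the same for the moment, N m; "gripper_width": finger opening in m; "grasp_force": force on a finger pad.
Only numpy, scipy, OpenCV 4.12 (cv2) and the standard library are available. Lean on these libraries where they do the work, as an engineer would, in place of code of your own. Each camera call takes 0.05 s, during which the arm holds its last target. There are 200 camera calls.

## Working session

There is one attempt and no reset: what is moved stays moved. The work goes in short steps, Python scripts to look and compute and a tool call to move; the robot and the scene stay as the last step left them, time stands still between calls to the robot, and variables do not carry over. Pictures are saved under pics/ and viewed, at most 10 in all, crops included, and the job is handed in when it is done.

Besides the shell and the picture viewer there is one more tool, called after "Call:" as name(argument=value, ...) on one line, values as JSON. drive_tool: Moves the arm, as the interface text tells. Its arguments: {"type":"object","properties":{"deltas":{"type":"array"},"squeeze":{"type":"number"}},"required":["deltas"]}

```bash
mkdir -p pics; python3 - <<'E'
from workcell import *
import cv2,numpy as np
s=sense();print(s)
ims=[]
for n in("scene","top"):
    im,d=read_camera(n);np.savez(f"{n}.npz",im=im,d=d);print(n,camera_info(n))
    cv2.imwrite(f"pics/{n}.png",im[...,::-1])
E
```

```text
{'t': 0.0, 'joint_positions': array([-7.57054485e+01,  2.16612437e+01,  4.56352296e+00,  7.30184597e+01,
       -3.38066295e-04,  8.36805397e+01]), 'qvel': array([ 0.10699228, -0.09788105, -0.03556638, -0.03233331, -0.06778751,
       -0.0820005 ]), 'joint_torque': array([ 1.13230857e-03, -4.63613713e+01,  2.69870192e+01,  2.08815298e-02,
       -1.09455248e-04,  6.30897361e-06]), 'position': array([ 0.20228926, -0.53756305,  0.23837136]), 'tcp_rot': array([-1.79884488e+02, -1.24521826e-02,  2.06139996e+01]), 'contact_force': array([-0.27883152, -0.27569666,  0.16658022]), 'wrist_torque': array([-0.01309816,  0.01620245, -0.00643108]), 'grasp_force': 0.0, 'gripper_width': 0.08576527487521642}
scene {'fov_y': 45.418601034325775, 'cx': 250.40374143976857, 'cy': 191.35482441442977, 'dist_coeffs': array([0.00566357, 0.        , 0.        , 0.        , 0.        ]), 'rvec': array([ 1.32813878,  2.3630038 , -0.82496246]), 'tvec': array([ 0.31464508, -0.31306523,  1.7396251 ])}
top {'fov_y': 42.43881931576507, 'cx': 258.55690720281643, 'cy': 191.37558312155622, 'dist_coeffs': array([-0.17002533,  0.        ,  0.        ,  0.        ,  0.        ]), 'rvec': array([ 2.06230841, -2.16363576,  0.2186904 ]), 'tvec': array([-0.02217973,  0.55796369,  1.46709531])}
```

View pics/scene.png

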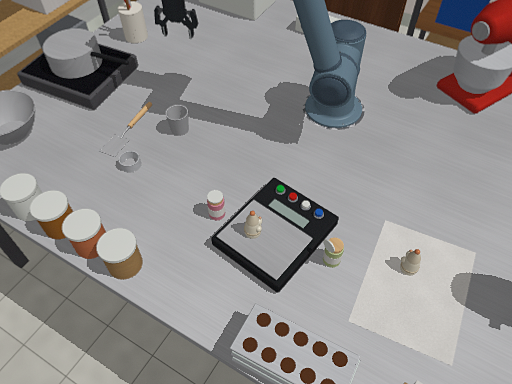

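View pics/top.png

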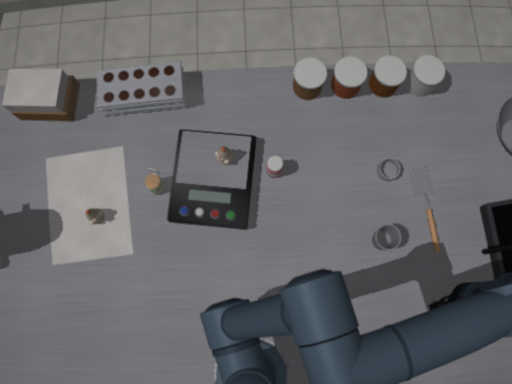

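Scene view: keys run green (280,189), red (293,197), white (306,205), blue (319,213). The top view agrees: blue (184,211), white (199,212), red (215,213), green (231,215). Next I locate them by segmentation and two-view triangulation.

```bash
cat >h.py <<'E'
import cv2,numpy as np
from workcell import *
def K(i):
    f=192/np.tan(np.radians(i["fov_y"]/2)); return np.array([[f,0,i["cx"]],[0,f,i["cy"]],[0,0,1]])
def P(i): return np.c_[cv2.Rodrigues(i["rvec"])[0],i["tvec"]]
def und(i,p): return cv2.undistortPoints(np.float64([[p]]),K(i),i["dist_coeffs"]).ravel()
def atz(i,p,z):
    R=cv2.Rodrigues(i["rvec"])[0]; c=-R.T@i["tvec"]; r=R.T@np.r_[und(i,p),1]; return c+r*(z-c[2])/r[2]
def cen(im,c,col,r=8):
    u,v=c; w=im[v-r:v+r+1,u-r:u+r+1].astype(float); R,G,B=w[...,0],w[...,1],w[...,2]
    s={"red":R-np.maximum(G,B),"green":G-np.maximum(R,B),"blue":B-np.maximum(R,G),"white":w.min(-1)-120}[col]
    s=np.clip(s,0,None); s[s<.4*s.max()]=0
    n,l=cv2.connectedComponents((s>0).astype(np.uint8)); 
    yy,xx=np.mgrid[-r:r+1,-r:r+1]
    k=max(range(1,n),key=lambda k:s[l==k].sum()); m=(l==k)
    s=m*1.0; return np.array([u+(xx*s).sum()/s.sum(),v+(yy*s).sum()/s.sum()]),m.sum()
E
python3 - <<'E'
from h import *
S={"green":(280,189),"red":(293,197),"white":(306,205),"blue":(319,213)}
T={"blue":(184,211),"white":(199,212),"red":(215,213),"green":(231,215)}
a,b=camera_info("scene"),camera_info("top")
ia,ib=np.load("scene.npz")["im"],np.load("top.npz")["im"]
for c in T:
    pa,na=cen(ia,S[c],c,6);pb,nb=cen(ib,T[c],c,6)
    X=cv2.triangulatePoints(P(a),P(b),und(a,pa),und(b,pb)).ravel();X=X[:3]/X[3]
    print(c,pa.round(1),na,pb.round(1),nb,X.round(4),atz(a,pa,.065)[:2].round(4),atz(b,pb,.065)[:2].round(4))
E
```

```text
blue [318.6 212.1] 56 [183.4 209.9] 53 [0.5077 0.1824 0.0681] [0.5059 0.181 ] [0.5079 0.1836]
white [305.8 203.6] 40 [198.6 211.4] 33 [0.5005 0.1358 0.0697] [0.4975 0.134 ] [0.5011 0.1369]
red [292.7 195.9] 47 [214.5 212.9] 46 [0.494  0.0876 0.0684] [0.4918 0.0861] [0.4944 0.0884]
green [280.  188.2] 46 [230.3 214.4] 49 [0.4872 0.0396 0.0673] [0.4859 0.0381] [0.4873 0.0403]
```

Key spacing comes out at 48 mm and heights at 67–69 mm, which fits, and the scale yaw is about -8°. I'm moving above the row with the gripper shut.

Call:
drive_tool(deltas=[[0, 0, 0, 27.4, -26.8, 0, 1], [0, 0, 0, 27.4, -26.8, 0, 1], [0, 0, 0, 27.4, -26.8, 0, 1], [0, 0, 0, 27.4, -26.8, 0, 1], [0, 0, 0, 27.4, -26.8, 0, 1], [0, 0, 0, 27.4, -26.8, 0, 1], [0, 0, 0, 27.4, -26.8, 0, 1], [0, 0, 0, 27.4, -26.8, 0, 1]], squeeze=20)

```text
t: 0.77
position: [0.3322, -0.2584, 0.239]
tcp_rot: [-180.0, 0.0, 20.6]
contact_force: [0.4, 1.4, 1.0]
gripper_width: 0.0
grasp_force: 0.0
```

Call:
drive_tool(deltas=[[0, 0, 0, 27.4, -26.8, 0, 1], [0, 0, 0, 27.4, -26.8, 0, 1], [0, 0, 0, 27.4, -26.8, 0, 1], [0, 0, 0, 27.4, -26.8, 0, 1], [0, 0, 0, 27.4, -26.8, 0, 1], [0, 0, 0, 27.4, -26.8, 0, 1], [0, 0, 0, 27.4, -26.8, 0, 1], [0, 0, 0, 27.4, -26.8, 0, 1]])

```text
t: 1.43
position: [0.4619, 0.0195, 0.239]
tcp_rot: [180.0, 0.0, 20.6]
contact_force: [0.7, -1.1, 0.2]
gripper_width: 0.0001
grasp_force: 0.0
```

Call:
drive_tool(deltas=[[0, 0, 0, 27.4, -26.8, 0, 1], [0, 0, 0, 27.4, -26.8, 0, 1], [0, 0, -0.12, 0, 0, 0, 1], [0, 0, -0.12, 0, 0, 0, 1], [0, 0, -0.12, 0, 0, 0, 1], [0, 0, -0.12, 0, 0, 0, 1], [0, 0, -0.12, 0, 0, 0, 1], [0, 0, -0.12, 0, 0, 0, 1]])

```text
t: 2.1
position: [0.4938, 0.0871, 0.2388]
tcp_rot: [-179.9, 0.0, 62.2]
contact_force: [-0.1, -0.2, 0.9]
gripper_width: 0.0001
grasp_force: 0.0
```

Call:
drive_tool(deltas=[[0, 0, -0.12, 0, 0, 0, 1], [0, 0, -0.12, 0, 0, 0, 1], [0, 0, -0.11, 0, 0, 0, 1], [0, 0, 0, 0, 0, 0, 1], [0, 0, 0, 0, 0, 0, 1]])

```text
t: 2.52
position: [0.4939, 0.0869, 0.2389]
tcp_rot: [-180.0, 0.0, 81.8]
contact_force: [0.3, 0.6, -0.5]
gripper_width: 0.0001
grasp_force: 0.0
```

```bash
python3 - <<'E'
from h import *
s=sense();print(s["t"],s["position"],s["tcp_rot"],s["gripper_width"],s["contact_force"],s["joint_positions"].round(1))
i=camera_info("wrist");im,d=read_camera("wrist");np.savez("w1.npz",im=im,d=d,P=np.array(i,dtype=object))
cv2.imwrite("pics/w1.png",im[...,::-1])
D={"blue":(.5077,.1824),"white":(.5005,.1358),"red":(.494,.0876),"green":(.4872,.0396)}
for c in D: print(c,cv2.projectPoints(np.array([[*D[c],.066]]),i["rvec"],i["tvec"],K(i),i["dist_coeffs"])[0].ravel().round())
E
```

```text
2.5167 [0.49392684 0.08692431 0.23890473] [-1.79951297e+02  1.42757590e-02  8.17590937e+01] 0.0001055454453028976 [ 0.26972482  0.6259296  -0.47239988] [  2.7  13.1  -7.2  69.7  -0.  101. ]
blue [258.  77.]
white [257. 126.]
red [258. 172.]
green [258. 213.]
```

View pics/w1.png

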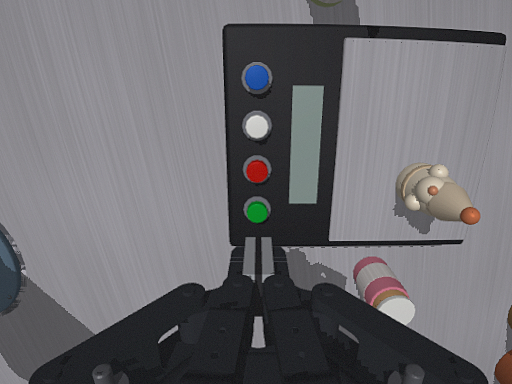

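The wrist view shows blue (257,77), white (257,126), red (257,171) and green (257,211), all within 2 px of prediction. Next I refine these and check the clearance to the gnome.

```bash
python3 - <<'E'
from h import *
z=np.load("w1.npz",allow_pickle=True);im,d,i=z["im"],z["d"],z["P"].item()
for c,p in {"blue":(257,77),"white":(257,126),"red":(257,171),"green":(257,211)}.items():
    q,n=cen(im,p,c,15);X=atz(i,q,.066)
    dep=np.median(d[int(q[1])-4:int(q[1])+5,int(q[0])-4:int(q[0])+5]);R=cv2.Rodrigues(i["rvec"])[0]
    print(c,q.round(1),n,X.round(4),(R.T@(dep*np.r_[und(i,q),1]-i["tvec"])).round(4))
R=cv2.Rodrigues(i["rvec"])[0]
pts=[R.T@(d[v,u]*np.r_[und(i,(u,v)),1]-i["tvec"]) for v in range(150,230,3) for u in range(390,490,3) if d[v,u]>0]
pts=np.array(pts);g=pts[pts[:,2]>.08];print("gnome",g.min(0),g.max(0))
E
```

```text
blue [256.4  77.1] 462 [0.5064 0.1828 0.066 ] [0.5064 0.1828 0.0671]
white [256.3 126.1] 390 [0.4994 0.1356 0.066 ] [0.4995 0.1357 0.067 ]
red [256.6 170.9] 369 [0.4928 0.0887 0.066 ] [0.4929 0.089  0.0672]
green [256.6 211.8] 348 [0.486  0.0416 0.066 ] [0.4861 0.0421 0.0671]
gnome [0.63720259 0.02683427 0.08106364] [0.68079017 0.08001089 0.16336504]
```

Call:
drive_tool(deltas=[[0, 0, 0, 24.5, -0.5, 0, 1], [0, 0, 0, 24.6, -0.5, 0, 1], [0, 0, 0, 0, 0, 35, 1], [0, 0, 0, 0, 0, 35, 1], [0, 0, 0, 0, 0, 35, 1], [0, 0, 0, 0, 0, 30, 1], [0, 0, 0, 0, 0, 19, 1], [0, 0, 0, 0, 0, 0, 1]])

```text
t: 3.23
position: [0.4961, 0.1351, 0.0808]
tcp_rot: [-179.5, 0.1, 81.8]
contact_force: [-0.8, -1.4, -0.6]
gripper_width: 0.0005
grasp_force: 0.0
```

Call:
drive_tool(deltas=[[0, 0, 0, 0, 0, 0, 1], [0, 0, 0, 0, 0, 0, 1]])

```text
t: 3.4
position: [0.5012, 0.1358, 0.0866]
tcp_rot: [179.9, -0.0, 81.9]
contact_force: [-0.5, -0.3, -0.9]
gripper_width: 0.0001
grasp_force: 0.0
```

```bash
python3 - <<'E'
from h import *
s=sense();print(s["t"],s["position"],s["tcp_rot"],s["contact_force"])
i=camera_info("wrist");im,d=read_camera("wrist")
cv2.imwrite("pics/w2.png",im[...,::-1])
E
```

```text
3.4 [0.50118058 0.13582753 0.08659587] [ 1.79895413e+02 -2.53694357e-02  8.18731839e+01] [-0.50034446 -0.30960473 -0.87130327]
```

View pics/w2.png

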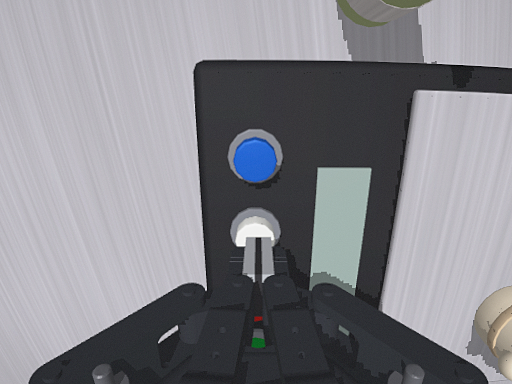

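Fingertips sit centred over the white cap at about (256,238). I'm pressing gently.

Call:
drive_tool(deltas=[[0, 0, 0, 0, 0, 0, 1], [0, 0, 0, 0, 0, 0, 1], [0, 0, 0, 0, 0, 2, 1], [0, 0, 0, 0, 0, 2, 1], [0, 0, 0, 0, 0, 2, 1], [0, 0, 0, 0, 0, 2, 1], [0, 0, 0, 0, 0, 0, 1], [0, 0, 0, 0, 0, 0, 1]])

```text
t: 4.12
position: [0.4998, 0.1356, 0.077]
tcp_rot: [-180.0, 0.0, 81.9]
contact_force: [0.2, -1.0, -0.5]
gripper_width: -0.0002
grasp_force: 0.0
```

Call:
drive_tool(deltas=[[0, 0, 0, 0, 0, 1, 1], [0, 0, 0, 0, 0, 1, 1], [0, 0, 0, 0, 0, 1, 1], [0, 0, 0, 0, 0, 1, 1], [0, 0, 0, 0, 0, 0, 1], [0, 0, 0, 0, 0, 0, 1]])

```text
t: 4.62
position: [0.5002, 0.1357, 0.0734]
tcp_rot: [180.0, 0.0, 81.9]
contact_force: [-0.0, -0.4, 1.5]
gripper_width: 0.0
grasp_force: 0.7
```

Call:
drive_tool(deltas=[[0, 0, 0, 0, 0, 1, 1], [0, 0, 0, 0, 0, 1, 1], [0, 0, 0, 0, 0, 1, 1], [0, 0, 0, 0, 0, 1, 1], [0, 0, 0, 0, 0, 0.8, 1], [0, 0, 0, 0, 0, 0, 1], [0, 0, 0, 0, 0, 0, 1]])

```text
t: 5.2
position: [0.5002, 0.1357, 0.0686]
tcp_rot: [180.0, 0.0, 81.9]
contact_force: [-0.1, -0.3, 4.7]
gripper_width: 0.0001
grasp_force: 1.8
```

Call:
drive_tool(deltas=[[0, 0, 0, 0, 0, 0.5, 1], [0, 0, 0, 0, 0, 0.5, 1], [0, 0, 0, 0, 0, 0, 1], [0, 0, 0, 0, 0, 0, 1], [0, 0, 0, 0, 0, 0, 1]])

```text
t: 5.62
position: [0.5003, 0.1357, 0.068]
tcp_rot: [180.0, -0.0, 81.9]
contact_force: [-2.3, -1.1, 8.0]
gripper_width: 0.0003
grasp_force: 3.6
```

The key has bottomed: 8 N at a tip height of 60 mm. I'm releasing it and moving over red, well clear, to green.

Call:
drive_tool(deltas=[[0, 0, 0, 0, 0, -2, 1], [0, 0, 0, 0, 0, -4, 1], [0, 0, 0, 0, 0, -8, 1], [0, 0, 0, 0, 0, -15, 1], [0, 0, 0, 0, 0, -15, 1], [0, 0, 0, 0, 0, -10, 1], [0, 0, 0, 0, 0, -6, 1], [0, 0, 0, 0, 0, 0, 1]])

```text
t: 6.28
position: [0.5012, 0.1358, 0.1289]
tcp_rot: [179.9, -0.0, 81.9]
contact_force: [-0.5, 0.2, 0.8]
gripper_width: 0.0001
grasp_force: 0.0
```

Call:
drive_tool(deltas=[[0, 0, 0, -10, 0, 0, 1], [0, 0, 0, -20, 0, 0, 1], [0, 0, 0, -25, 0, 0, 1], [0, 0, 0, -22, 0, 0, 1], [0, 0, 0, -13, 0, 0, 1], [0, 0, 0, -6, 0, 0, 1], [0, 0, 0, 0, 0, 0, 1], [0, 0, 0, 0, 0, 0, 1]])

```text
t: 6.95
position: [0.4862, 0.0406, 0.127]
tcp_rot: [-179.9, -0.0, 81.9]
contact_force: [-0.7, -0.5, 0.1]
gripper_width: -0.0
grasp_force: 0.0
```

Call:
drive_tool(deltas=[[0, 0, 0, 0, 0, 0, 1], [0, 0, 0, 0, 0, 0, 1], [0, 0, 0, 0, 0, 0, 1]])

```text
t: 7.2
position: [0.4867, 0.0413, 0.1274]
tcp_rot: [180.0, -0.0, 82.0]
contact_force: [0.7, 0.6, -0.0]
gripper_width: 0.0
grasp_force: 0.0
```

```bash
python3 - <<'E'
from h import *
s=sense();print(s["t"],s["position"],s["tcp_rot"],s["contact_force"])
i=camera_info("wrist");im,d=read_camera("wrist")
cv2.imwrite("pics/w3.png",im[...,::-1])
print(cv2.projectPoints(np.array([[.4994,.1356,.066]]),i["rvec"],i["tvec"],K(i),i["dist_coeffs"])[0].ravel(), cv2.projectPoints(np.array([[.4928,.0887,.066]]),i["rvec"],i["tvec"],K(i),i["dist_coeffs"])[0].ravel())
E
```

```text
7.2 [0.48672508 0.04132781 0.12742763] [ 1.79999830e+02 -2.13593120e-03  8.19948795e+01] [ 0.68045289  0.6325689  -0.03976167]
[256.6090348   71.17752511] [256.68367751 146.43241403]
```

View pics/w3.png

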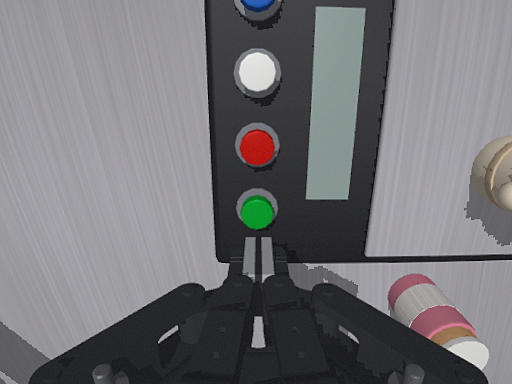

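White has come back up (257,72), and the fingertips line up with green (257,211). I'm descending.

Call:
drive_tool(deltas=[[0, 0, 0, 0, 0, 8, 1], [0, 0, 0, 0, 0, 14, 1], [0, 0, 0, 0, 0, 14, 1], [0, 0, 0, 0, 0, 8, 1], [0, 0, 0, 0, 0, 4, 1], [0, 0, 0, 0, 0, 2, 1], [0, 0, 0, 0, 0, 0, 1], [0, 0, 0, 0, 0, 0, 1]])

```text
t: 7.92
position: [0.4871, 0.0407, 0.0779]
tcp_rot: [180.0, 0.0, 81.9]
contact_force: [0.2, -0.9, 1.3]
gripper_width: -0.0001
grasp_force: 0.0
```

Call:
drive_tool(deltas=[[0, 0, 0, 0, 0, 0, 1], [0, 0, 0, 0, 0, 1, 1], [0, 0, 0, 0, 0, 1, 1], [0, 0, 0, 0, 0, 1, 1], [0, 0, 0, 0, 0, 1, 1], [0, 0, 0, 0, 0, 0, 1], [0, 0, 0, 0, 0, 0, 1]])

```text
t: 8.5
position: [0.4868, 0.0406, 0.0736]
tcp_rot: [180.0, 0.0, 81.9]
contact_force: [0.7, 0.3, 0.2]
gripper_width: -0.0
grasp_force: 0.6
```

Call:
drive_tool(deltas=[[0, 0, 0, 0, 0, 1, 1], [0, 0, 0, 0, 0, 1, 1], [0, 0, 0, 0, 0, 1, 1], [0, 0, 0, 0, 0, 1, 1], [0, 0, 0, 0, 0, 1, 1], [0, 0, 0, 0, 0, 0, 1], [0, 0, 0, 0, 0, 0, 1]])

```text
t: 9.08
position: [0.4868, 0.0406, 0.0686]
tcp_rot: [180.0, 0.0, 81.9]
contact_force: [-0.7, 0.1, 2.9]
gripper_width: -0.0001
grasp_force: 1.8
```

Call:
drive_tool(deltas=[[0, 0, 0, 0, 0, 0.5, 1], [0, 0, 0, 0, 0, 0.5, 1], [0, 0, 0, 0, 0, 0, 1], [0, 0, 0, 0, 0, 0, 1], [0, 0, 0, 0, 0, 0, 1]])

```text
t: 9.5
position: [0.4869, 0.0406, 0.068]
tcp_rot: [180.0, 0.0, 81.9]
contact_force: [-0.6, 0.9, 7.5]
gripper_width: 0.0001
grasp_force: 3.7
```

Green has bottomed too, at 7.5 N. I'm withdrawing.

Call:
drive_tool(deltas=[[0, 0, 0, 0, 0, -2, 1], [0, 0, 0, 0, 0, -4, 1], [0, 0, 0, 0, 0, -10, 1], [0, 0, 0, 0, 0, -20, 1], [0, 0, 0, 0, 0, -25, 1], [0, 0, 0, 0, 0, -25, 1], [0, 0, 0, 0, 0, -20, 1], [0, 0, 0, 0, 0, -10, 1]])

```text
t: 10.17
position: [0.4875, 0.0406, 0.1859]
tcp_rot: [179.9, -0.0, 81.9]
contact_force: [-0.6, -0.1, 0.2]
gripper_width: 0.0001
grasp_force: 0.0
```

Call:
drive_tool(deltas=[[0, 0, 0, 0, 0, -5, 1], [0, 0, 0, 0, 0, 0, 1], [0, 0, 0, 0, 0, 0, 1], [0, 0, 0, 0, 0, 0, 1], [0, 0, 0, 0, 0, 0, 1], [0, 0, 0, 0, 0, 0, 1]])

```text
t: 10.67
position: [0.4859, 0.0407, 0.1875]
tcp_rot: [-179.9, 0.0, 81.9]
contact_force: [-0.7, 0.5, -0.5]
gripper_width: 0.0
grasp_force: 0.0
```

```bash
python3 - <<'E'
from h import *
s=sense();print(s["t"],s["position"],s["contact_force"])
im,d=read_camera("wrist");cv2.imwrite("pics/w4.png",im[...,::-1])
E
```

```text
10.6667 [0.48590611 0.04067862 0.18747833] [-0.67812057  0.53007469 -0.52202307]
```

View pics/w4.png

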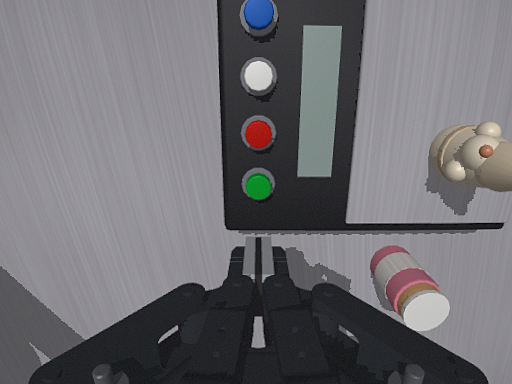

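All four keys are up, with green at (258,185) and white at (258,75). The gnome is standing on the pan at (480,155), and the arm is clear.

```bash
python3 -c "
from workcell import *
print(job_done())"
```

```text
the job is handed in; nothing more can be done
None
```

I pressed the white key and then the green key fully down (about 8 N each), both came back up, the arm withdrew clear without touching anything else, and I handed the job in at about 11 s; no verdict was returned.

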